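Turn a trivet tile home on its peg

ROBOT

A 6-joint arm with a two-finger parallel gripper is mounted at the origin on the work surface; the furniture and walls round the work are solid. World frame = base frame: x ahead of the robot, y to its left, z up, the work surface at z = 0. Lengths are in m, angles in rad, forces in N, time in s.
With the tool pointing down it reaches from about 0.35 to 0.975 m from the base axis. Payload 4.9 kg.
Tool frame: the origin (TCP) lies at the very end of the fingers, on their centre line; the grasp point (between the pads) lies 19 mm behind it; z points along the fingers, y is the line along which they close (so a half turn about z gives the same grasp; the last joint's range is limited). The gripper opens to 85 mm and grips with 20 to 120 N. Pads are 22 mm wide; open, the fingers measure 114 mm over their backs; the gripper's body (76 mm by 85 mm) begins 54 mm behind the grasp point. The pads swing forward as they close: fully open they stand 13 mm farther back than shut.
Start: joints at [-1.39, 0.053, 1.613, -0, 1.476, -0.119], TCP at [0.185, -0.597, 0.231] pointing down, gripper open.
Joint ranges: [-3.01, 3.01], [-1.01, 2.22], [0.06, 2.58], [-1.02, 4.17], [0.09, 2.62], [-3.14, 3.14]. Speed limits (rad/s): [2.57, 2.57, 3.14, 3.14, 3.14, 3.14].

INTERFACE

Orientations are given as a unit quaternion [w, x, y, z].
In Python, from plant import manip, vision, order gives the robot as it stands.
- The arm moves only by the tool play_rows, never from a script. Its argument "steps" is a list that holds one entry, the list of rows, each a list of 6 numbers: the shift along the tool's x, y, z in mm, then the turn, a rotation vector about the tool's x, y, z in degrees. A call has 1 to 12 rows; each row is the pose to reach, as a shift and turn from the pose commanded when the call began, along the tool's axes at that moment; what a row does not reach only later rows make up. A row lasts 1/12 s, in which the tool goes at most 41.7 mm and 7.16 degrees, less where a joint would pass 70% of its speed; a pose out of reach is approached as far as the arm can. A call with a gripper value outside its range is refused whole. "claw" is the gripper's target within -1 to 1 (fully open at 1, half-way at 0, shut at -1), set as the call begins (left out, the last holds). The fingers move at their own pace and stop on an object; the grip force is fixed at half the most. Time passes only in rows, so rows that repeat a pose let the fingers close. It gives the time, the measured TCP pose, the force, the opening and the grip force at its end, in the units of the state.
- manip.state(): the state, without advancing time (a new reading comes with each control period).
- vision.grab_frame(name): name is "side" or "top" or "wrist"; returns (picture, depth): 384x512x3 uint8, blue, green, red; 384x512 float32, m along the optical axis (not along the pixel's ray), 0 where there is no reading.
- vision.camera_info(name): a dict with "K" (3x3 intrinsics, pixels), "k1" (the pictures are not rectified: a ray, as slopes to the right and down, at radius r is drawn at 1 + k1 r^2 times it, then the intrinsics apply), "eye" and "orientation" of the camera in the world; the wrist camera has in their place "T_tool_cam" (4x4, takes a point from camera to tool coordinates, whose origin is the TCP and whose axes are the flange's). Camera axes: x right, y down, z forward; pixel columns grow to the right and rows downward; lengths in m; the calibration is good to about 2 mm. A picture is of the moment at which its call begins: read the wrist's pose just before it. camera_info takes no time and is no camera call.
- order.job_done(): hands the job in; it is judged then, once.
The state is a dict: "time": time; "joint_pos": joint angles; "joint_vel": joint speeds; "joint_efforts": joint torques, N m; "tool_pos": TCP position; "tool_rot": TCP orientation; "contact_force": force on the tool from outside, world axes, zero at the start; "ft_torque": the same for the moment, N m; "gripper_width": opening from 0.0 (shut) to 1.0 (fully open); "grasp_force": force on a finger pad.
Only numpy, scipy, OpenCV 4.12 (cv2) and the standard library are available. Lean on these libraries where they do the work, as an engineer would, in place of code of your own. Each camera call takes 0.05 s, during which the arm holds its last target. There are 200 camera calls.

TASK

The blue and white tile lies askew on its wooden trivet tray. Push its far left corner sideways so that it turns flat on the tray with its near right corner bearing on the brass peg, and keep pressing it against the sprung rubber buffer until the brass catch pops up behind its left edge and holds it; then let go. It is brittle, so press steadily and by feel (the catch needs about 1.5 kg of push; leaning on it with more than 2 kg would crack it), keep it flat on the tray, and leave the things around it alone.

Things in the scene. Friction and masses are not known exactly. Their poses are not given: they have to be found in the camera images.
- tray: Fixed light wooden tray, 205 x 240 mm, bed top 14 mm above the worktop. Origin: on the worktop below the centre of the home tile; x away from the robot, y left, z up (turned up to 15 deg). Bed: x -112 to +92, y -98 to +142 mm. A 13 mm high rim on the right has its inner face at y = -70 mm; the home tile lies beside it, parallel within 2 deg. The bed is open at the left, far and near sides.
- tile: Loose square ceramic tile, white with blue pattern, 140 x 140 x 10 mm, about 0.35 kg, lying on the tray's bed. Origin: underside of its near right corner; its x edge (away from the robot) and y edge (left) run from there, z up. It starts turned 15 to 23 deg anticlockwise (from above) against the tray, its near right corner up to 10 mm clear of the peg. Sliding it takes 1 to 5 N.
- near_right_corner (a point): The tile's near right corner (tile frame 0, 0 mm), half-way up its thickness.
- far_left_corner (a point): The tile's far left corner (tile frame 140, 140 mm), half-way up its thickness: push on the left edge beside it, 20 to 30 mm from the corner, towards the tray's -y.
- far_right_corner (a point): The tile's far right corner (tile frame 140, 0 mm), half-way up its thickness; at home it bears on the buffer.
- pivot_peg: Fixed upright brass peg, 14 mm in diameter, 20 mm high, on the tray at (-77, -52) mm in the tray's frame; origin at its foot. The home tile's near edge touches it, 18 mm from the near right corner.
- buffer_face (a point): Middle of the black rubber buffer's face, 20 mm wide, in a dark steel housing at the far end of the right rim, at (52, -67) mm in the tray's frame when free. It is sprung: it yields only above 10 N, then 1 mm for every 5 N along the tray's -y; the rim stops the tile after 3 mm.
- catch (a joint): Round brass catch, 14 mm across, in the bed at (6, 78.6) mm in the tray's frame; held down flush with the bed (0 m) while the tile lies over it; springs up by itself to 0.006 m once the tile's left edge has passed it, for which the buffer must be pressed in by about half a millimetre: some 11 to 16 N of push on the tile. Keep off it with the fingers. It then stops the tile from springing back.
- catch_top (a point): Centre of the catch's top face.
- mug: Striped mug, 94 mm high, origin under it; to be left alone.
- bowl: Patterned white bowl, 170 mm across, 80 mm high, origin under it; to be left alone.
- glass_jar: Empty glass jar, 97 mm high, origin under it; to be left alone.
- tea_light: Tea light, 38 mm across, 16 mm high, origin under it; to be left alone.
- tea_canister: Pale blue canister, 108 mm across, 135 mm high, origin under it; to be left alone.
Mind the look-alikes: they are no part of the job. Leave any purple look-alike of the tile alone.

How it is judged:
By the outcome, as a careful person would: the job done as asked, in the order asked, and still so for the second after the job is handed in, with the robot touching nothing.
It also fails if it takes over 45 s, if anything falls off the work surface, if the arm or the gripper's body presses on something with over 40 N, if the wrist force passes 120 N, or if a joint passes its speed limit or range.

## Working session

There is one attempt and no reset: what is moved stays moved. The work goes in short steps, Python scripts to look and compute and a tool call to move; the robot and the scene stay as the last step left them, time stands still between calls to the robot, and variables do not carry over. Pictures are saved under pics/ and viewed, at most 10 in all, crops included, and the job is handed in when it is done.

Besides the shell and the picture viewer there is one more tool, called after "Call:" as name(argument=value, ...) on one line, values as JSON. play_rows: Moves the arm, as the interface text tells. Its arguments: {"type":"object","properties":{"steps":{"type":"array"},"claw":{"type":"number"}},"required":["steps"]}

```bash
mkdir -p pics; ls
python3 - <<'E'
from plant import manip, vision, order
import cv2, numpy as np
print(manip.state())
for n in("top","side"):
    p,d=vision.grab_frame(n); cv2.imwrite(f"pics/{n}0.png",p); np.save(f"pics/{n}0.npy",d); i=vision.camera_info(n); print(n,i)
print(vision.camera_info("wrist"))
E
```

```text
pics
{'time': 0.0, 'joint_pos': array([-1.39001926e+00,  5.33925833e-02,  1.61432966e+00, -1.37208623e-05,
        1.47598805e+00, -1.19015312e-01]), 'joint_vel': array([ 0.00047183,  0.00012131, -0.00019471, -0.00017386,  0.00129125,
       -0.00038559]), 'joint_efforts': array([ 4.78802958e-04, -3.93679583e+01, -3.70177925e+01, -2.71463858e-05,
        7.07803789e-03, -9.23131438e-06]), 'tool_pos': array([ 0.1844486 , -0.59649756,  0.23001957]), 'tool_rot': array([-1.05810581e-03,  9.88785934e-01,  1.49336050e-01, -3.95178115e-05]), 'contact_force': array([ 0.02991218, -0.00636857,  0.24900421]), 'ft_torque': array([-0.02015469, -0.02554262, -0.03337827]), 'grasp_force': 0.0, 'gripper_width': 1.0027230663322724}
top {'K': array([[355.00604758,   0.        , 260.92870343],
       [  0.        , 355.00604758, 193.39445703],
       [  0.        ,   0.        ,   1.        ]]), 'k1': -0.05626436028838164, 'eye': array([ 0.35224678, -0.02347218,  1.03851749]), 'orientation': array([-0.03614373,  0.71377369, -0.69834793,  0.03912692])}
side {'K': array([[402.15812809,   0.        , 256.83263639],
       [  0.        , 402.15812809, 191.94420985],
       [  0.        ,   0.        ,   1.        ]]), 'k1': 0.006418062249991453, 'eye': array([1.36668466, 0.02249877, 0.65700774]), 'orientation': array([-0.32847689,  0.61719196,  0.63196604, -0.334359  ])}
{'K': array([[289.50520575,   0.        , 258.29548514],
       [  0.        , 289.50520575, 192.66243242],
       [  0.        ,   0.        ,   1.        ]]), 'k1': -0.06761593970599454, 'T_tool_cam': array([[ 4.27259234e-04, -9.56693849e-01, -2.91095682e-01,
         7.47196546e-02],
       [ 9.99999906e-01,  3.88153200e-04,  1.92086034e-04,
        -2.46486106e-05],
       [-7.07778065e-05, -2.91095737e-01,  9.56693925e-01,
        -1.43111715e-01],
       [ 0.00000000e+00,  0.00000000e+00,  0.00000000e+00,
         1.00000000e+00]])}
```

View pics/top0.png

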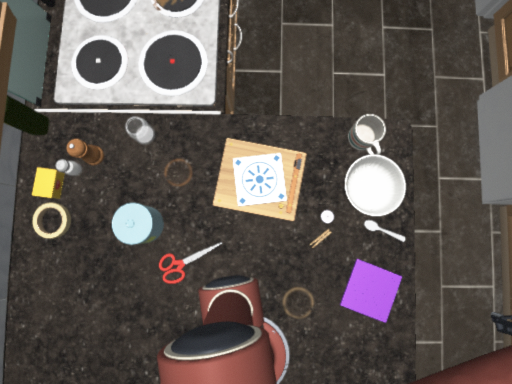

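View pics/side0.png

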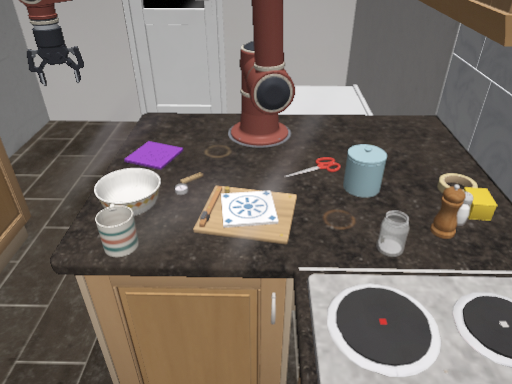

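The top picture shows the tray around (260,180), with the tile on it at about (233–287, 152–206). The rim and the dark buffer housing are on the right, near (298,163), and the peg is near (283,206). In the side picture the tile is at (248,208). I'll measure these next.

```bash
cat > h.py <<'E'
from plant import manip, vision, order
import cv2, numpy as np
from scipy.spatial.transform import Rotation as R
q=lambda w:R.from_quat(np.roll(w,-1)).as_matrix()
def cam(n,st=None):
    i=vision.camera_info(n)
    if n!="wrist": return i,q(i["orientation"]),np.array(i["eye"])
    T=i["T_tool_cam"];A=q(st["tool_rot"]); return i,A@T[:3,:3],st["tool_pos"]+A@T[:3,3]
def topl(c,uv,z):
    i,A,e=c; uv=np.asarray(uv,float).reshape(-1,2)
    s=(uv-i["K"][:2,2])/i["K"][0,0]; x=s.copy()
    for _ in range(20): x=s/(1+i["k1"]*(x**2).sum(1,keepdims=True))
    d=np.c_[x,np.ones(len(x))]@A.T
    return e+d*((z-e[2])/d[:,2])[:,None]
def topx(c,P):
    i,A,e=c; p=(np.atleast_2d(P)-e)@A; x=p[:,:2]/p[:,2:]
    return x*(1+i["k1"]*(x**2).sum(1,keepdims=True))*i["K"][0,0]+i["K"][:2,2]
E
python3 - <<'E'
from h import *
p=cv2.imread("pics/top0.png"); c=cam("top")
cr=p[130:230,200:320]; cv2.imwrite("pics/topc.png",cv2.resize(cr,None,fx=6,fy=6,interpolation=cv2.INTER_CUBIC))
hsv=cv2.cvtColor(p,cv2.COLOR_BGR2HSV); roi=np.zeros(p.shape[:2],np.uint8); roi[125:235,200:320]=255
H,S,V=cv2.split(hsv)
blue=((H>95)&(H<125)&(S>60)&(V>70)); white=(S<45)&(V>170)
tile=((blue|white)&(roi>0)).astype(np.uint8)*255
wood=((H>8)&(H<28)&(S>50)&(V>120)&(roi>0)).astype(np.uint8)*255
for nm,m,z in(("tile",tile,.024),("tray",wood|tile,.014)):
    m=cv2.morphologyEx(m,cv2.MORPH_CLOSE,np.ones((5,5)))
    k=max(cv2.findContours(m,0,2)[0],key=cv2.contourArea)
    W=topl(c,k.reshape(-1,2),z)[:,:2]
    r=cv2.minAreaRect((W*1000).astype(np.float32)); print(nm,r,cv2.boxPoints(r).tolist())
E
```

```text
tile ((503.2955017089844, -20.558982849121094), (142.35580444335938, 142.57151794433594), 7.9753618240356445) [[422.91534423828125, 40.16154479980469], [442.69677734375, -101.03099060058594], [583.6756591796875, -81.27951049804688], [563.8942260742188, 59.91302490234375]]
tray ((505.6317443847656, -21.559890747070312), (242.01974487304688, 206.8117218017578), 80.2848129272461) [[383.2883605957031, -123.38452911376953], [587.1341552734375, -158.28414916992188], [627.97509765625, 80.2647476196289], [424.12933349609375, 115.16436767578125]]
```

View pics/topc.png

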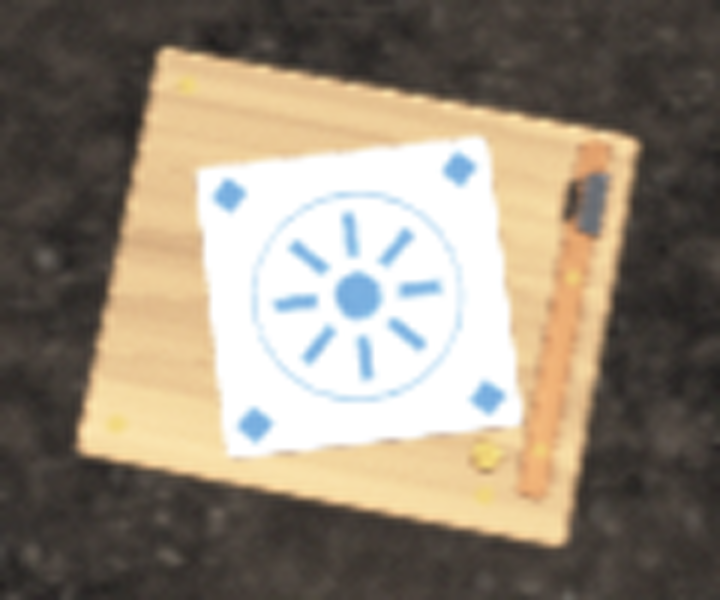

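The crop shows a crisp tile whose corners in crop pixels are about (197,170), (487,138), (522,425) and (230,457). The peg is at (487,457), and the buffer is at (572,200) in front of its grey housing. I'll check the tray frame against the peg and buffer, then work out the approach.

```bash
cat >> h.py <<'E'
TH=np.radians(-9.72); TR=np.array([[np.cos(TH),-np.sin(TH)],[np.sin(TH),np.cos(TH)]])
O=np.array([511.8,-44.9])
t2w=lambda p:O+np.asarray(p,float)@TR.T
w2t=lambda p:(np.asarray(p,float)-O)@TR
def delta(st,xy,z,yaw):
    "xy,z mm world, yaw deg of tool x in world; shift mm and rotvec deg in tool axes"
    A=q(st["tool_rot"]); a=np.radians(yaw)
    B=np.array([[np.cos(a),np.sin(a),0],[np.sin(a),-np.cos(a),0],[0,0,-1]])
    return np.r_[A.T@(np.r_[xy,z]-st["tool_pos"]*1000),np.degrees(R.from_matrix(A.T@B).as_rotvec())].round(2)
E
python3 - <<'E'
from h import *
c=cam("top")
for n,p,z in(("peg",(-77,-52),34),("buf",(52,-67),22)):
    print(n,topx(c,np.r_[t2w(p),z]/1000))
print("peg seen",w2t(topl(c,(281.2,206.2),.034)[0,:2]*1000),"buf seen",w2t(topl(c,(295.0,163.5),.022)[0,:2]*1000))
C=np.array([503.3,-20.56]);a=np.radians(7.98);U=np.array([[np.cos(a),-np.sin(a)],[np.sin(a),np.cos(a)]])
for t in((0,0),(140,0),(140,140),(115,140)): w=C+U@(np.array(t)-70); print(t,w,w2t(w))
# approach: contact t=(115,140), tool axis 11+12 mm outside the edge
w=C+U@(np.array([115,163])-70); s=manip.state()
print(w,delta(s,w,230,98)); print(delta(s,w,120,98))
E
```

```text
peg [[280.62559597 205.23792948]]
buf [[293.59197519 163.08870462]]
peg seen [-79.37794896 -54.10505891] buf seen [ 51.59165203 -71.24566185]
(0, 0) [443.69575843 -99.60008089] [-57.89137453 -65.41311279]
(140, 0) [582.34008089 -80.16424157] [ 75.48123285 -22.84848426]
(140, 140) [562.90424157  58.48008089] [ 32.91660432 110.52412312]
(115, 140) [538.14632684  55.0093953 ] [  9.10006729 102.9232966 ]
[534.9532961   77.78667684] [ 5.3402e+02 -5.4072e+02  1.2800e+00 -8.0000e-02 -8.0000e-02 -8.0820e+01]
[ 5.3400e+02 -5.4051e+02  1.1128e+02 -8.0000e-02 -8.0000e-02 -8.0820e+01]
```

Call:
play_rows(steps=[[[35, -35, 0, 0, 0, -5], [70, -70, 0, 0, 0, -10], [100, -102, 0, 0, 0, -16], [130, -132, 0, 0, 0, -22], [160, -162, 0, 0, 0, -28], [187, -190, 0, 0, 0, -34], [214, -217, 0, 0, 0, -40], [241, -244, 0, 0, 0, -46], [268, -271, 0, 0, 0, -52], [295, -298, 0, 0, 0, -58], [322, -325, 0, 0, 0, -64], [349, -352, 0, 0, 0, -70]]], claw=-1)

```text
time: 1.1
tool_pos: [0.4144, -0.1554, 0.231]
tool_rot: [0.0, 0.722, 0.691, 0.0]
contact_force: [0.9, -0.4, -0.0]
gripper_width: -0.001
grasp_force: 0.0
```

Run:
```python
from h import *
s=manip.state();print(s["time"],s["tool_pos"],s["joint_pos"],s["gripper_width"]);print(delta(s,(534.9,77.8),120,98))
```

```text
1.1 [ 0.41437226 -0.15544396  0.23104065] [-5.27451780e-01 -4.09015768e-01  2.01762266e+00  1.76549165e-04
  1.53287267e+00 -4.83687276e-01] -0.0008276250869564587
[ 2.3828e+02  1.1019e+02  1.1109e+02  1.0000e-02 -0.0000e+00 -1.0510e+01]
```

Call:
play_rows(steps=[[[26, 12, 8, 0, 0, -1], [52, 24, 20, 0, 0, -2], [78, 36, 32, 0, 0, -3], [104, 48, 44, 0, 0, -4], [130, 60, 56, 0, 0, -5], [156, 72, 68, 0, 0, -6], [182, 84, 80, 0, 0, -8], [208, 96, 92, 0, 0, -9], [230, 106, 104, 0, 0, -10], [238, 110, 111, 0, 0, -10.5], [238, 110, 111, 0, 0, -10.5], [238, 110, 111, 0, 0, -10.5]]])

```text
time: 2.1
tool_pos: [0.535, 0.0743, 0.1196]
tool_rot: [-0.001, 0.658, 0.753, -0.001]
contact_force: [0.5, 0.0, 0.9]
gripper_width: -0.003
grasp_force: 0.0
```

Run:
```python
from h import *
s=manip.state();print(s["time"],s["tool_pos"],s["joint_pos"],s["contact_force"])
p,d=vision.grab_frame("wrist");cv2.imwrite("pics/w1.png",p);np.save("pics/w1.npy",d)
print(delta(s,(534.9,77.8),17,98)); print(topx(cam("wrist",s),np.r_[s["tool_pos"]][None]))
```

```text
2.1 [0.53495993 0.07431902 0.11960238] [ 5.36471482e-04 -5.20095026e-02  1.91032188e+00 -6.26377748e-04
  1.28528393e+00 -1.33734358e-01] [0.52528562 0.00516591 0.94325814]
[ 3.490e+00  6.200e-01  1.026e+02 -1.200e-01  2.000e-02 -3.000e-01]
[[257.14983168 246.18027185]]
```

View pics/w1.png

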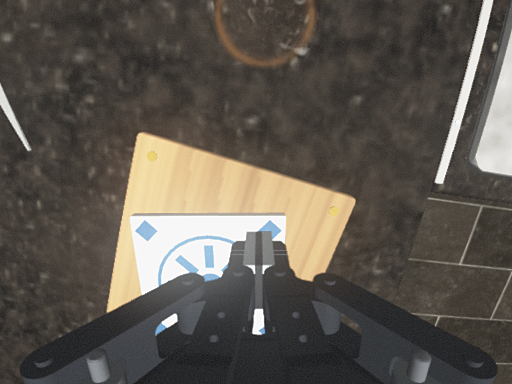

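The wrist view shows the tile's left edge along row 213, with its far left corner at (285,213). The closed finger tips are at about (247–275, 232–265). I'll check that corner and the current pose.

Run:
```python
from h import *
s=manip.state();print(s["time"],s["tool_pos"],s["contact_force"])
# pose at picture time ~ as stored
s0=dict(tool_pos=np.array([0.53495993,0.07431902,0.11960238]),tool_rot=np.array([-0.001,.658,.753,-.001]))
w=topl(cam("wrist",s0),[(285,213.5),(132,213.5)],.024)[:,:2]*1000;print(w,w2t(w))
print(delta(s,(534.9,79.5),17,98))
```

```text
2.15 [0.53537512 0.07384936 0.12042949] [ 0.8571373  -0.67584079 -0.28923126]
[[560.91849267  60.19349897]
 [425.65639915  41.39186504]] [[ 30.67007937 111.87768356]
 [-99.47592741  70.50918951]]
[ 5.7100e+00  3.3000e-01  1.0343e+02 -3.0000e-02  3.0000e-02 -3.5000e-01]
```

Call:
play_rows(steps=[[[2, 0, 15, 0, 0, 0], [5, 0, 35, 0, 0, 0], [6, 0, 55, 0, 0, 0], [6, 0, 70, 0, 0, 0], [6, 0, 82, 0, 0, 0], [6, 0, 91, 0, 0, 0], [6, 0, 97, 0, 0, 0], [6, 0, 100, 0, 0, 0], [6, 0, 102, 0, 0, 0], [6, 0, 102, 0, 0, 0], [6, 0, 102, 0, 0, 0]]])

```text
time: 3.07
tool_pos: [0.5354, 0.0805, 0.019]
tool_rot: [0.0, 0.658, 0.753, 0.0]
contact_force: [-0.8, -0.5, 1.1]
gripper_width: -0.0
grasp_force: 0.0
```

Run:
```python
from h import *
s=manip.state();print(s["time"],s["tool_pos"],s["contact_force"],w2t(s["tool_pos"][:2]*1000))
p,d=vision.grab_frame("side");cv2.imwrite("pics/s1.png",cv2.resize(p[160:260,190:310],None,fx=6,fy=6,interpolation=cv2.INTER_CUBIC))
s=manip.state();print(s["time"],s["tool_pos"],s["contact_force"])
```

```text
3.0667 [0.5354453  0.08051025 0.01901501] [-0.79443536 -0.54840473  1.0576024 ] [  2.13241702 127.60205689]
3.1167 [0.53548546 0.08054535 0.01908966] [ 0.296866   -0.61904341  0.9995279 ]
```

View pics/s1.png

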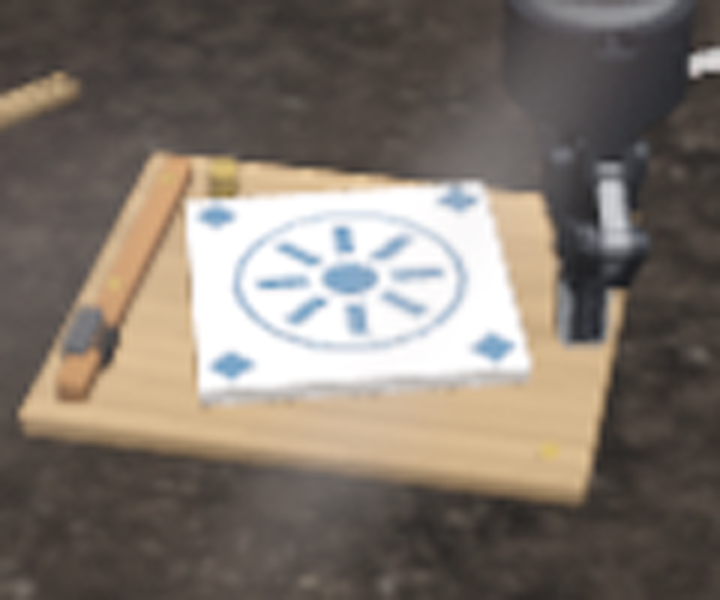

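The side crop shows the finger tips standing near the bed to the left of the tile, clear of it, with the tile edge about 50 crop pixels away. Next I'll compute the push path.

```bash
cat >> h.py <<'E'
def plan(s,ths,z=17.5,gap=0):
    for th in ths:
        f=1-th/17.7; N=np.array([-58,-65.5])*(1-f)+np.array([-70,-68])*f
        a=np.radians(th);U=np.array([[np.cos(a),-np.sin(a)],[np.sin(a),np.cos(a)]])
        P=N+U@np.array([115,151+gap]); print(th,P.round(1),delta(s,t2w(P),z,80.28+th)[[0,1,2,5]])
E
python3 - <<'E'
from h import *
s=manip.state(); plan(s,[17.7],gap=3); plan(s,[17.7,15,12,9,6,4,2,1,0])
E
```

```text
17.7 [  4.7 116.2] [-11.71  -0.98   1.59  -0.3 ]
17.7 [  5.6 113.3] [-14.71  -0.97   1.59  -0.3 ]
15 [ 12.2 109.7] [-20.08   4.19   1.6    2.4 ]
12 [ 19.2 105.3] [-26.42   9.6    1.61   5.4 ]
9 [ 26.1 100.4] [-33.14  14.66   1.62   8.4 ]
6 [32.7 95. ] [-40.23  19.34   1.62  11.4 ]
4 [36.9 91.2] [-45.14  22.25   1.63  13.4 ]
2 [41.  87.2] [-50.21  24.98   1.63  15.4 ]
1 [43.  85.1] [-52.79  26.27   1.63  16.4 ]
0 [45. 83.] [-55.41  27.52   1.64  17.4 ]
```

Call:
play_rows(steps=[[[-3, 0, 0.8, 0, 0, 0], [-6, 0, 1.5, 0, 0, 0], [-9, 0, 1.5, 0, 0, 0], [-10.5, 0, 1.5, 0, 0, 0], [-12, 0, 1.5, 0, 0, 0], [-13, 0, 1.5, 0, 0, 0], [-14, 0, 1.5, 0, 0, 0], [-15, 0, 1.5, 0, 0, 0], [-16, 0.5, 1.5, 0, 0, 0.5], [-17, 1.5, 1.5, 0, 0, 1], [-18, 2.4, 1.5, 0, 0, 1.5], [-19, 3.3, 1.5, 0, 0, 2]]])

```text
time: 4.12
tool_pos: [0.5407, 0.0622, 0.0168]
tool_rot: [-0.0, 0.672, 0.741, 0.0]
contact_force: [-1.8, 1.5, -0.4]
gripper_width: -0.002
grasp_force: 0.8
```

```bash
cat > look.py <<'E'
from h import *
import sys
s=manip.state();print(s["time"],s["tool_pos"],s["contact_force"],"F tray",w2t(s["contact_force"][:2]+O),"tcp tray",w2t(s["tool_pos"][:2]*1000))
p,d=vision.grab_frame("top"); c=cam("top")
cv2.imwrite(f"pics/{sys.argv[1]}.png",cv2.resize(p[130:230,200:320],None,fx=6,fy=6,interpolation=cv2.INTER_CUBIC))
w,_=vision.grab_frame("wrist"); cv2.imwrite(f"pics/{sys.argv[1]}w.png",w)
s1,_=vision.grab_frame("side"); cv2.imwrite(f"pics/{sys.argv[1]}s.png",cv2.resize(s1[160:260,190:310],None,fx=6,fy=6,interpolation=cv2.INTER_CUBIC))
def marks(p,c,box):
    # blue corner diamonds + centre
    H,S,V=cv2.split(cv2.cvtColor(p,cv2.COLOR_BGR2HSV)); m=((H>95)&(H<120)&(S>70)&(V>120)).astype(np.uint8)
    k=np.zeros_like(m);k[box[1]:box[3],box[0]:box[2]]=1
    n,_,st,ce=cv2.connectedComponentsWithStats(m*k)
    return [(w2t(topl(c,ce[j],.024)[0,:2]*1000).round(1).tolist(),int(st[j,4])) for j in range(1,n) if st[j,4]>9]
print("top",marks(p,c,(215,135,305,225))); print("side",marks(s1,cam("side"),(200,170,300,245)))
E
python3 look.py a1
```

```text
4.1167 [0.5406938  0.06220562 0.01681819] [-1.84759647  1.52917776 -0.40870554] F tray [-2.07924983  1.19528972] tcp tray [ 10.3960031  110.44631936]
top [([57.0, -19.2], 15), ([13.8, 5.4], 10), ([2.3, 46.3], 12), ([-12.6, 20.4], 43), ([-2.9, -10.1], 10), ([-20.4, 51.7], 15), ([-26.3, -4.2], 11), ([-39.2, 35.7], 12), ([-39.9, 13.1], 12), ([-51.7, -49.0], 17)]
side [([-15.1, 21.5], 25), ([23.8, 90.0], 10), ([53.4, -18.8], 11)]
```

Run:
```python
from h import *
s=manip.state(); plan(s,[15,12,9,6,4],z=17)
```

```text
15 [ 12.2 109.7] [-0.89  1.38 -0.18  0.39]
12 [ 19.2 105.3] [-7.04  7.01 -0.18  3.39]
9 [ 26.1 100.4] [-13.58  12.3   -0.18   6.39]
6 [32.7 95. ] [-20.5   17.23  -0.17   9.39]
4 [36.9 91.2] [-25.31  20.31  -0.17  11.39]
```

Call:
play_rows(steps=[[[-1.2, 1.5, 0, 0, 0, 0.5], [-2.4, 2.7, 0, 0, 0, 1.1], [-3.6, 3.8, 0, 0, 0, 1.7], [-4.8, 4.9, 0, 0, 0, 2.3], [-6, 6, 0, 0, 0, 2.9], [-7.2, 7.1, 0, 0, 0, 3.4], [-8.4, 8.1, 0, 0, 0, 4], [-9.6, 9.1, 0, 0, 0, 4.6], [-10.8, 10.1, 0, 0, 0, 5.1], [-12, 11.1, 0, 0, 0, 5.7], [-13, 11.9, 0, 0, 0, 6.1], [-14, 12.6, 0, 0, 0, 6.5]]])

```text
time: 5.27
tool_pos: [0.5549, 0.0494, 0.0168]
tool_rot: [0.0, 0.712, 0.702, 0.0]
contact_force: [-0.2, 0.6, -1.6]
gripper_width: 0.002
grasp_force: 0.8
```

```bash
python3 look.py a2;  python3 - <<'E'
from h import *
s=manip.state(); plan(s,[9,6,4,2,1,0],z=17)
E
```

```text
5.2667 [0.55485102 0.04938688 0.0168263 ] [-0.17994637  0.63359112 -1.60983781] F tray [-0.28433454  0.5941147 ] tcp tray [ 26.51422794 100.20180118]
top [([54.7, -34.2], 16), ([10.3, 38.4], 10), ([15.6, -4.0], 11), ([-8.1, 14.4], 44), ([-4.3, -15.8], 11), ([-32.7, 32.8], 12), ([-25.0, -8.0], 11), ([-38.4, 10.5], 13), ([-56.1, -48.4], 17)]
side [([-12.1, 14.8], 28), ([52.0, -33.0], 11), ([37.8, 79.0], 10)]
9 [ 26.1 100.4] [ 0.4  -0.42 -0.07 -0.11]
6 [32.7 95. ] [-5.92  5.26 -0.06  2.89]
4 [36.9 91.2] [-10.35   8.87  -0.06   4.89]
2 [41.  87.2] [-14.96  12.31  -0.06   6.89]
1 [43.  85.1] [-17.32  13.98  -0.06   7.89]
0 [45. 83.] [-19.72  15.6   -0.05   8.89]
```

Call:
play_rows(steps=[[[-0.9, 0.7, 0, 0, 0, 0.8], [-1.8, 1.4, 0, 0, 0, 1.4], [-2.7, 2.1, 0, 0, 0, 2], [-3.6, 2.8, 0, 0, 0, 2.6], [-4.5, 3.5, 0, 0, 0, 3.2], [-5.4, 4.2, 0, 0, 0, 3.8], [-6.3, 4.9, 0, 0, 0, 4.3], [-7.2, 5.6, 0, 0, 0, 4.8], [-8, 6.2, 0, 0, 0, 5.2], [-8.8, 6.8, 0, 0, 0, 5.6], [-9.6, 7.4, 0, 0, 0, 6], [-10.4, 8, 0, 0, 0, 6.3]]])

```text
time: 6.42
tool_pos: [0.5626, 0.0389, 0.0169]
tool_rot: [0.0, 0.75, 0.662, 0.0]
contact_force: [0.3, 3.1, -0.3]
gripper_width: -0.0
grasp_force: 1.3
```

```bash
python3 look.py a3
```

```text
6.4167 [0.56258158 0.03888357 0.01689793] [ 0.30578888  3.08663808 -0.34901009] F tray [-0.21972858  3.09395553] tcp tray [35.90712565 91.15444974]
top [([56.3, -44.3], 16), ([17.1, 32.0], 12), ([18.9, -11.9], 12), ([-4.1, 7.3], 43), ([-1.3, -21.6], 11), ([-26.9, 27.5], 13), ([-23.8, -15.3], 10), ([-35.0, 5.2], 12), ([-55.9, -52.7], 17)]
side [([-7.2, 7.9], 26), ([21.9, 10.5], 11), ([52.4, -44.1], 12)]
```

View pics/a3.png

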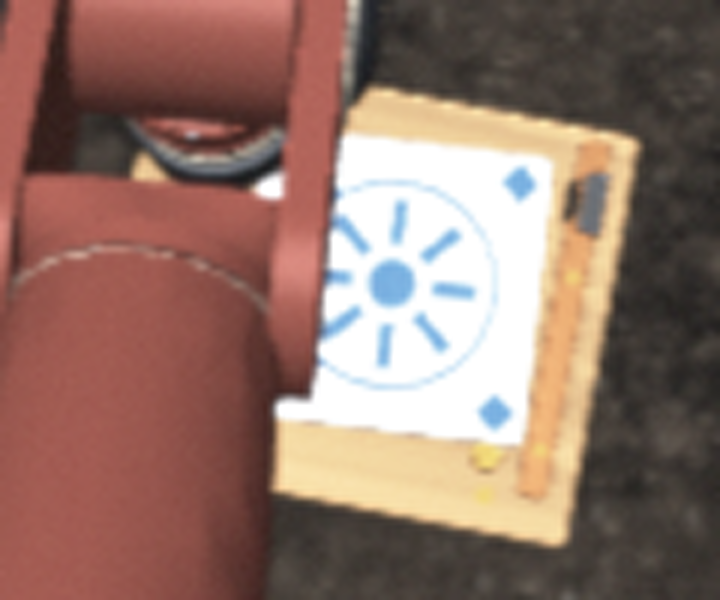

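The tile is about 4.3° askew, with its near edge at the peg (487,457) and its far right diamond at (520,183), about 10 mm short of the buffer. I'll keep going more slowly.

Call:
play_rows(steps=[[[-0.5, 0.4, 0, 0, 0, 0.3], [-1, 0.8, 0, 0, 0, 0.6], [-1.5, 1.2, 0, 0, 0, 0.9], [-2, 1.6, 0, 0, 0, 1.2], [-2.5, 2, 0, 0, 0, 1.5], [-3, 2.4, 0, 0, 0, 1.7], [-3.4, 2.7, 0, 0, 0, 1.9], [-3.8, 3, 0, 0, 0, 2.1], [-4.2, 3.3, 0, 0, 0, 2.3], [-4.6, 3.6, 0, 0, 0, 2.5], [-5, 3.9, 0, 0, 0, 2.6], [-5, 3.9, 0, 0, 0, 2.6]]])

```text
time: 7.57
tool_pos: [0.5658, 0.0334, 0.0169]
tool_rot: [0.0, 0.765, 0.645, 0.0]
contact_force: [1.9, 2.9, 1.0]
gripper_width: 0.003
grasp_force: 1.5
```

```bash
python3 look.py a4
```

```text
7.5667 [0.5658202  0.03340385 0.01688729] [1.88720269 2.87490176 0.95198205] F tray [1.37473156 3.15225431] tcp tray [40.0244063  86.30018489]
top [([56.6, -49.8], 16), ([18.8, 26.8], 13), ([26.6, 5.4], 11), ([19.5, -16.5], 10), ([-2.2, 4.4], 43), ([-0.7, -26.0], 11), ([-24.8, 24.1], 11), ([-21.9, -17.8], 10), ([-55.5, -55.2], 16)]
side [([-6.2, 4.5], 29), ([53.0, -49.2], 10)]
```

Call:
play_rows(steps=[[[-0.3, 0.1, 0, 0, 0, 0], [-0.6, 0.2, 0, 0, 0, 0], [-0.9, 0.3, 0, 0, 0, 0], [-1.2, 0.4, 0, 0, 0, 0], [-1.4, 0.5, 0, 0, 0, 0], [-1.6, 0.5, 0, 0, 0, 0], [-1.8, 0.5, 0, 0, 0, 0], [-2, 0.5, 0, 0, 0, 0], [-2, 0.5, 0, 0, 0, 0]]])

```text
time: 8.47
tool_pos: [0.5663, 0.0316, 0.0169]
tool_rot: [0.0, 0.764, 0.645, 0.001]
contact_force: [2.7, 4.6, -0.0]
gripper_width: -0.004
grasp_force: 2.4
```

Call:
play_rows(steps=[[[-0.2, 0, 0, 0, 0, 0], [-0.4, 0, 0, 0, 0, 0], [-0.6, 0, 0, 0, 0, 0], [-0.8, 0, 0, 0, 0, 0], [-1, 0, 0, 0, 0, 0], [-1, 0, 0, 0, 0, 0]]])

```text
time: 8.97
tool_pos: [0.5665, 0.0308, 0.0171]
tool_rot: [0.0, 0.764, 0.645, 0.001]
contact_force: [5.1, 4.8, -0.6]
gripper_width: 0.002
grasp_force: 2.6
```

```bash
python3 look.py a5
```

```text
8.9667 [0.56652068 0.0307629  0.01707799] [ 5.09828085  4.78717801 -0.61200309] F tray [4.21685721 5.57921645] tcp tray [41.160714   83.81540777]
top [([56.5, -52.4], 16), ([29.2, 3.1], 10), ([20.0, 24.7], 12), ([20.3, -18.6], 11), ([-1.4, 1.6], 42), ([-0.3, -28.1], 12), ([-22.7, 22.1], 11), ([-21.6, -19.4], 12), ([-56.2, -55.7], 17)]
side [([-5.6, 2.8], 28), ([53.2, -51.2], 11)]
```

Call:
play_rows(steps=[[[-0.2, 0.1, 0, 0, 0, 0], [-0.4, 0.2, 0, 0, 0, 0], [-0.6, 0.3, 0, 0, 0, 0], [-0.8, 0.3, 0, 0, 0, 0], [-1, 0.3, 0, 0, 0, 0], [-1, 0.3, 0, 0, 0, 0]]])

```text
time: 9.62
tool_pos: [0.5668, 0.03, 0.0172]
tool_rot: [0.0, 0.765, 0.645, 0.001]
contact_force: [5.6, 5.6, -0.7]
gripper_width: -0.003
grasp_force: 3.2
```

Call:
play_rows(steps=[[[-0.2, 0.1, 0, 0, 0, 0], [-0.4, 0.2, 0, 0, 0, 0], [-0.6, 0.2, 0, 0, 0, 0], [-0.8, 0.2, 0, 0, 0, 0], [-0.8, 0.2, 0, 0, 0, 0]]])

```text
time: 10.03
tool_pos: [0.5669, 0.0299, 0.0172]
tool_rot: [-0.0, 0.765, 0.645, 0.002]
contact_force: [5.6, 7.6, -0.5]
gripper_width: 0.001
grasp_force: 4.4
```

```bash
python3 look.py a6
```

```text
10.0333 [0.56685796 0.02986554 0.017162  ] [ 5.59550928  7.58944871 -0.52080913] F tray [4.23383071 8.42520821] tcp tray [41.64466009 82.98787479]
top [([56.2, -52.8], 16), ([27.7, 2.4], 11), ([19.4, 23.8], 12), ([20.5, -19.4], 11), ([-0.9, 1.5], 42), ([-0.1, -28.9], 11), ([-20.7, 20.5], 10), ([-21.5, -19.8], 12), ([-30.2, 0.8], 10), ([-56.2, -55.7], 17)]
side [([-5.3, 2.5], 29), ([52.8, -52.4], 10)]
```

View pics/a6s.png

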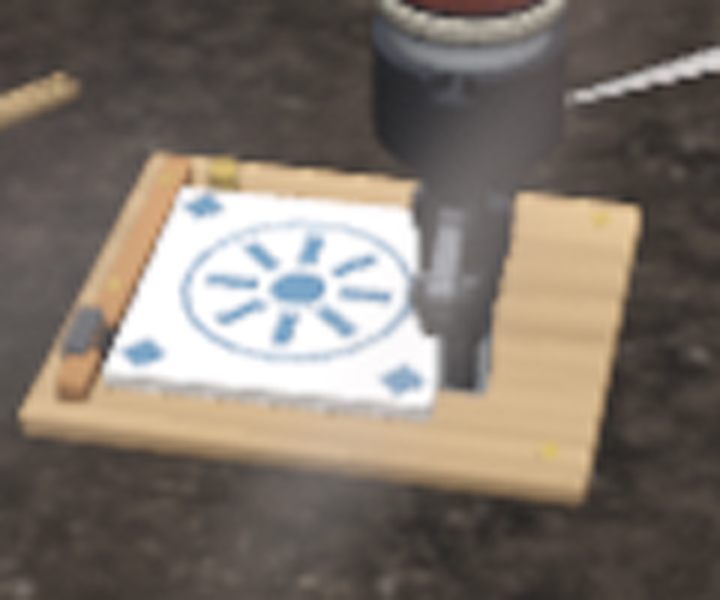

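The tile now lies flat beside the rim, with its far right corner at the buffer (100,345), and the push has risen to 8.4 N. I'll press on in small steps.

Call:
play_rows(steps=[[[-0.2, 0, 0, 0, 0, 0], [-0.4, 0, 0, 0, 0, 0], [-0.5, 0, 0, 0, 0, 0], [-0.5, 0, 0, 0, 0, 0]]])

```text
time: 10.52
tool_pos: [0.5669, 0.0298, 0.0172]
tool_rot: [-0.0, 0.765, 0.644, 0.002]
contact_force: [6.4, 9.9, -0.7]
gripper_width: -0.003
grasp_force: 5.2
```

Call:
play_rows(steps=[[[-0.2, 0.1, 0, 0, 0, 0], [-0.4, 0.2, 0, 0, 0, 0], [-0.4, 0.2, 0, 0, 0, 0]]])

```text
time: 10.77
tool_pos: [0.5669, 0.0298, 0.0172]
tool_rot: [-0.001, 0.765, 0.644, 0.002]
contact_force: [4.7, 11.1, 0.5]
gripper_width: 0.004
grasp_force: 5.8
```

```bash
python3 look.py a7
```

```text
10.7667 [0.56692261 0.02975599 0.01720673] [ 4.68758334 11.11972326  0.46762989] F tray [ 2.74291    11.75151597] tcp tray [41.726874   82.89081406]
top [([56.0, -53.1], 15), ([27.7, 2.4], 11), ([18.8, 22.6], 10), ([20.5, -19.4], 11), ([-0.9, 1.5], 42), ([-0.1, -28.9], 11), ([-20.7, 20.5], 10), ([-21.5, -19.8], 12), ([-30.2, 0.8], 10), ([-56.2, -55.7], 17)]
side [([-5.3, 2.5], 29), ([52.8, -52.4], 10)]
```

Call:
play_rows(steps=[[[-0.2, 0, 0, 0, 0, 0], [-0.4, 0.1, 0, 0, 0, 0], [-0.4, 0.1, 0, 0, 0, 0]]])

```text
time: 11.17
tool_pos: [0.5669, 0.0297, 0.0172]
tool_rot: [-0.001, 0.765, 0.644, 0.003]
contact_force: [5.3, 11.9, 0.2]
gripper_width: 0.001
grasp_force: 6.5
```

```bash
python3 look.py a8
python3 - <<'E'
from h import *
s=manip.state(); print(topx(cam("wrist",s),np.r_[t2w((6,78.6)),20][None]/1000),topx(cam("side"),np.r_[t2w((6,78.6)),20][None]/1000))
w=cv2.imread("pics/a8w.png"); u=topx(cam("wrist",s),np.r_[t2w((6,78.6)),20][None]/1000)[0].astype(int)
x=max(0,min(u[0]-50,412));y=max(0,min(u[1]-37,309)); print(x,y)
cv2.imwrite("pics/a8c.png",cv2.resize(w[y:y+75,x:x+100],None,fx=7,fy=7,interpolation=cv2.INTER_CUBIC))
E
```

```text
11.1667 [0.56693556 0.02973532 0.01720747] [ 5.25436277 11.91526777  0.20101454] F tray [ 3.16723857 12.63133145] tcp tray [41.74312728 82.87262669]
top [([56.0, -53.1], 15), ([27.7, 2.4], 11), ([18.8, 22.6], 10), ([20.5, -19.4], 11), ([-0.9, 1.5], 42), ([-0.1, -28.9], 11), ([-20.7, 20.5], 10), ([-21.5, -19.8], 12), ([-30.2, 0.8], 10), ([-56.2, -55.7], 17)]
side [([-5.3, 2.5], 29), ([52.8, -52.4], 10)]
[[191.88596813 255.73040587]] [[266.87165755 214.67055999]]
141 218
```

View pics/a8c.png

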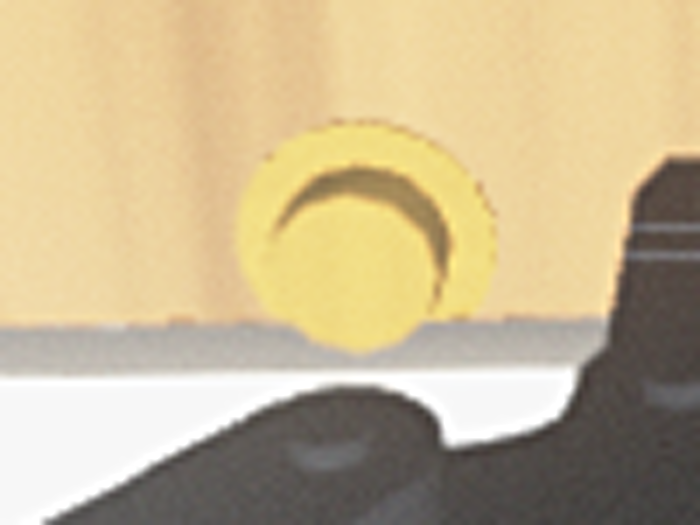

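In the crop, the catch's top disc is at about (192,257) in the full picture. It stands above its ring (193,250) and in front of the tile's left edge, which matches the position predicted for z = 20 mm, so it has popped up. I'll ease off slowly.

Call:
play_rows(steps=[[[0.4, 0, 0, 0, 0, 0], [0.8, 0, 0, 0, 0, 0], [1.2, 0, 0, 0, 0, 0], [1.6, -0.1, 0, 0, 0, 0], [2, -0.2, 0, 0, 0, 0], [2.6, -0.2, 0, 0, 0, 0], [3.4, -0.2, 0, 0, 0, 0], [4.5, 0, 0, 0, 0, 0], [7, 0, 0, 0, 0, 0], [10, 0, 0, 0, 0, 0], [14, 0, 0, 0, 0, 0], [18, 0, 0, 0, 0, 0]]])

```text
time: 12.32
tool_pos: [0.5687, 0.0452, 0.0165]
tool_rot: [-0.0, 0.765, 0.645, -0.0]
contact_force: [-0.1, 0.6, 1.2]
gripper_width: 0.001
grasp_force: 0.0
```

```bash
python3 look.py a9
python3 - <<'E'
from h import *
s=manip.state()
for z in(14,20): print(topx(cam("wrist",s),np.r_[t2w((6,78.6)),z][None]/1000))
w=cv2.imread("pics/a9w.png")
cv2.imwrite("pics/a9c.png",cv2.resize(w[190:290,110:280],None,fx=4,fy=4,interpolation=cv2.INTER_CUBIC))
E
```

```text
12.3167 [0.56869297 0.04517226 0.01654429] [-0.14050582  0.60851057  1.23009944] F tray [-0.24122574  0.57605307] tcp tray [40.8690346  98.38466811]
top [([56.2, -52.8], 16), ([27.7, 2.4], 11), ([19.3, 23.0], 10), ([20.5, -19.4], 11), ([-0.9, 1.5], 42), ([-1.7, 31.0], 12), ([-0.1, -28.9], 11), ([-22.6, 21.8], 12), ([-29.4, 0.8], 11), ([-21.5, -19.8], 12), ([-56.2, -55.7], 17)]
side [([-5.3, 2.5], 29), ([52.8, -52.4], 10)]
[[197.03533875 274.76365354]]
[[194.91323613 280.69876202]]
```

View pics/a9c.png

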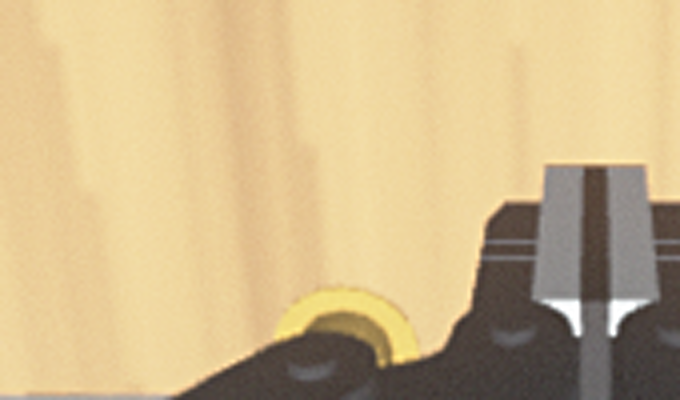

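The fingers are clear of the tile, and the catch (about (196,272), partly hidden by the hand) still shows its raised shadow. I'll lift away and take a last look.

Call:
play_rows(steps=[[[3, 0, -8, 0, 0, 0], [6, 0, -22, 0, 0, 0], [9, 0, -40, 0, 0, 0], [12, 0, -60, 0, 0, 0], [15, 0, -80, 0, 0, 0], [20, 0, -95, 0, 0, 0], [20, 0, -105, 0, 0, 0], [20, 0, -110, 0, 0, 0], [20, 0, -110, 0, 0, 0], [20, 0, -110, 0, 0, 0]]])

```text
time: 13.3
tool_pos: [0.572, 0.0645, 0.1263]
tool_rot: [-0.0, 0.765, 0.645, -0.0]
contact_force: [0.1, 0.0, -0.6]
gripper_width: -0.0
grasp_force: 0.0
```

```bash
python3 look.py b0
python3 - <<'E'
from h import *
s=manip.state(); c=cam("wrist",s)
for z in(14,20): print(topx(c,np.r_[t2w((6,78.6)),z][None]/1000))
u=topx(c,np.r_[t2w((6,78.6)),20][None]/1000)[0].astype(int); w=cv2.imread("pics/b0w.png")
x,y=max(u[0]-70,0),max(min(u[1]-50,284),0);print(x,y)
cv2.imwrite("pics/b0c.png",cv2.resize(w[y:y+100,x:x+140],None,fx=5,fy=5,interpolation=cv2.INTER_CUBIC))
E
```

```text
13.3 [0.57197685 0.06449604 0.12632534] [ 0.08733274  0.01446664 -0.57848273] F tray [0.08363659 0.02900365] tcp tray [ 40.84328094 117.9854848 ]
top [([53.4, 59.2], 16), ([56.2, -52.8], 16), ([27.7, 2.4], 11), ([19.3, 23.0], 10), ([20.5, -19.4], 11), ([-0.9, 1.5], 42), ([-1.7, 31.0], 12), ([-0.1, -28.9], 11), ([-22.6, 21.8], 12), ([-21.5, -19.8], 12), ([-30.2, 0.8], 10), ([-58.7, 56.0], 16), ([-56.2, -55.7], 17)]
side [([-5.3, 2.5], 29), ([52.8, -52.4], 10)]
[[222.28316987 228.92355385]]
[[221.50649579 231.5475162 ]]
151 181
```

View pics/b0c.png

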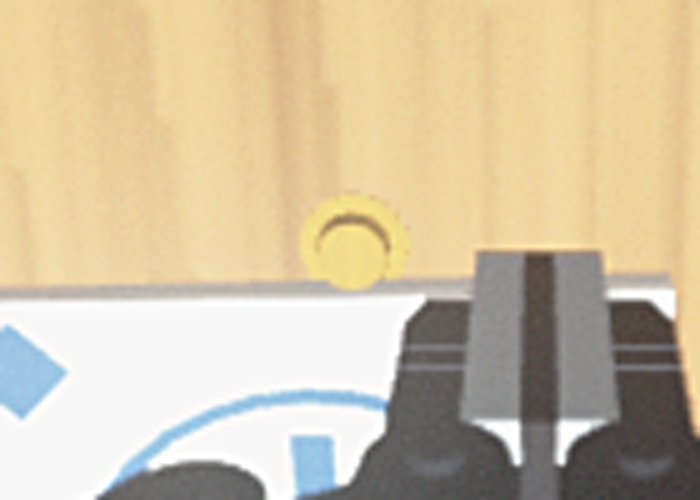

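The catch at (221,231) stands up against the tile's left edge. The tile hasn't moved since release, and the robot is clear of everything. I'm handing the job in.

```bash
python3 -c "
from plant import order; print(order.job_done())"
```

```text
the job is handed in; nothing more can be done
None
```

The tile now lies flat on the tray, its near edge up against the brass peg and the raised catch holding its left edge; the highest push I read was about 13 N, the robot is clear, and the job is handed in at about 13.5 s.

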